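# Set out the barrel samples in reverse order

## Robot

A 7-joint arm with a two-finger parallel gripper is mounted at the origin on a cart in front of the work surface, level with it; the furniture and walls round the work are solid. World frame = base frame: x ahead of the robot, y to its left, z up, the work surface at z = 0. Lengths are in m, angles in degrees, forces in N, time in s.
With the tool pointing down it reaches from about 0.425 to 0.875 m from the base axis. Payload 4.7 kg.
Tool frame: the origin (TCP) lies between the finger pads; the fingertips stand 11 mm ahead of it and the grasp point (between the pads) lies 8 mm behind it (env.tcp_to_tips is the distance from the TCP to the fingertips, in m); z points along the fingers, y is the line along which they close (so a half turn about z gives the same grasp; the last joint's range is limited). The gripper opens to 87 mm and grips with 3 to 60 N. Pads are 19 mm wide; open, the fingers measure 117 mm over their backs; the gripper's body (75 mm by 190 mm) begins 51 mm behind the grasp point.
Start: joints at [73.058, 18.392, -4.016, 83.108, 1.295, 78.541, -3.26], TCP at [0.198, -0.619, 0.234] pointing down, gripper open.
Joint ranges: [-163.93, 163.93], [-17.29, 119.83], [-79.2, 71.16], [3.27, 140.29], [-89.18, 269.18], [5.43, 117.66], [-154.24, 154.24]. Speed limits (degrees/s): [147.25, 147.25, 180, 180, 180, 180, 180].

## Interface

Orientations are given as [roll, pitch, yaw] about the fixed x, y, z axes, in that order (R = Rz(yaw) Ry(pitch) Rx(roll)).
In Python, from cell import env, viewer gives the robot as it stands.
- The arm moves only by the tool step_arm, never from a script. Its arguments are lists of equal length, an entry for each row: "delta_pos": the shift along the tool's x, y, z in units of 0.2 m (1.0 is 0.2 m), a list of three; "rot": the turn, a rotation vector about the tool's x, y, z in units of 1.5 rad (1.0 is 1.5 rad), a list of three; "gripper": the gripper command: -1 is shut, 1 is fully open, values between are in proportion. A call has 1 to 20 rows; each row is the pose to reach, as a shift and turn from the pose commanded when the call began, along the tool's axes at that moment; what a row does not reach only later rows make up. A row lasts 1/8 s, in which the tool goes at most 62.5 mm and 10.7 degrees, less where a joint would pass 70% of its speed; a pose out of reach is approached as far as the arm can. A call with a number of a shift or a turn outside -1 to 1 is refused whole. A call with a gripper value outside its range is refused whole. The fingers move at their own pace and stop on an object; "squeeze" is the grip in N (left out, the last holds). Time passes only in rows, so rows that repeat a pose let the fingers close. It gives the time, the measured TCP pose, the force, the opening and the grip force at its end, in the units of the state.
- env.get_obs(): the state, without advancing time (a new reading comes with each control period).
- viewer.read_camera(name): name is "side" or "top" or "wrist"; returns a dict with "img" (384x512x3 uint8, red, green, blue), "fx", "fy", "cx", "cy" (pixels), "dist" ([k1, k2, p1, p2, k3] as OpenCV has them; the pictures are not rectified), "pose" (4x4, takes a point from camera to world coordinates). Camera axes: x right, y down, z forward; pixel columns grow to the right and rows downward; lengths in m; the calibration is good to about 2 mm. A picture is of the moment at which its call begins. There is no depth.
- env.sign_off(): hands the job in; it is judged then, once.
The state is a dict: "time_s": time; "qpos": joint angles; "joint_velocities": joint speeds; "effort": joint torques, N m; "tool_pos": TCP position; "tool_rot": TCP orientation; "force": force on the tool from outside, world axes, zero at the start; "wrist_torque": the same for the moment, N m; "grip_width": finger opening in m; "grasp_force": force on a finger pad.
Only numpy, scipy, OpenCV 4.12 (cv2) and the standard library are available. Lean on these libraries where they do the work, as an engineer would, in place of code of your own. Each camera call takes 0.05 s, during which the arm holds its last target. There are 200 camera calls.

## Task

Move the four sample bottles from the dark crate into the pale crate, one to a pocket and in reverse order: the bottle that stood nearest the black knob of the dark crate goes in the pocket farthest from the black knob of the pale crate, and so on along the row. Leave all four standing upright on the pocket floors, and do not tip any bottle over on the way.

Things in the scene. Friction and masses are not known exactly. Their poses are not given: they have to be found in the camera images.
- dark_crate: Dark brown wood crate, fixed, 58 x 248 x 32 mm (x, y, z). Origin: centre of underside, on the worktop. Four open pockets in a row, centres x 0, y -81, -27, 27, 81 mm; each 50 mm square, floor at z 6 mm, walls to 28. Black ball knob (top at 53 mm) on the +y end block, the end to the robot's left; yaw within 0.5 rad. The two crates may swap sides. At the start a coloured disc and a bottle on it in each pocket.
- pale_crate: Pale wood crate, fixed, 58 x 248 x 32 mm (x, y, z). Origin: centre of underside, on the worktop. Four open pockets in a row, centres x 0, y -81, -27, 27, 81 mm; each 50 mm square, floor at z 6 mm, walls to 28. Black ball knob (top at 53 mm) on the +y end block, the end to the robot's left; yaw within 0.5 rad. The two crates may swap sides. Pockets empty at the start, no discs.
- bottle_red: round sample bottle of green glass with a red cap, 109 mm tall, 0.09 to 0.19 kg, loose, upright. Origin: centre of underside; z up through the cap. Straight body 34 mm in diameter up to 84 mm (grip it here, above the crate walls, fingers closing across the row), shoulder to 94 mm, cap 25 mm in diameter from 95 to 109 mm.
- bottle_yellow: round sample bottle of green glass with a yellow cap, 109 mm tall, 0.09 to 0.19 kg, loose, upright. Origin: centre of underside; z up through the cap. Straight body 34 mm in diameter up to 84 mm (grip it here, above the crate walls, fingers closing across the row), shoulder to 94 mm, cap 25 mm in diameter from 95 to 109 mm.
- bottle_white: round sample bottle of green glass with a white cap, 109 mm tall, 0.09 to 0.19 kg, loose, upright. Origin: centre of underside; z up through the cap. Straight body 34 mm in diameter up to 84 mm (grip it here, above the crate walls, fingers closing across the row), shoulder to 94 mm, cap 25 mm in diameter from 95 to 109 mm.
- bottle_blue: round sample bottle of green glass with a blue cap, 109 mm tall, 0.09 to 0.19 kg, loose, upright. Origin: centre of underside; z up through the cap. Straight body 34 mm in diameter up to 84 mm (grip it here, above the crate walls, fingers closing across the row), shoulder to 94 mm, cap 25 mm in diameter from 95 to 109 mm.
- seat_red: flat red disc, 47 mm in diameter, 3 mm thick, fixed to the floor of a pocket of the dark crate; it is under the red-capped bottle at the start, so it keeps showing which pocket that bottle came from. Origin: centre of the underside.
- seat_yellow: flat yellow disc, 47 mm in diameter, 3 mm thick, fixed to the floor of a pocket of the dark crate; it is under the yellow-capped bottle at the start, so it keeps showing which pocket that bottle came from. Origin: centre of the underside.
- seat_white: flat white disc, 47 mm in diameter, 3 mm thick, fixed to the floor of a pocket of the dark crate; it is under the white-capped bottle at the start, so it keeps showing which pocket that bottle came from. Origin: centre of the underside.
- seat_blue: flat blue disc, 47 mm in diameter, 3 mm thick, fixed to the floor of a pocket of the dark crate; it is under the blue-capped bottle at the start, so it keeps showing which pocket that bottle came from. Origin: centre of the underside.
Not all that is in view belongs to the job. What is shaped like the bottle_yellow but purple is not meant.

How it is judged:
By the outcome, as a careful person would: the job done as asked, in the order asked, and still so for the second after the job is handed in, with the robot touching nothing.
It also fails if it takes over 112 s, if anything falls off the work surface, if the arm or the gripper's body presses on something with over 40 N, if the wrist force passes 120 N, or if a joint passes its speed limit or range.

## Working session

There is one attempt and no reset: what is moved stays moved. The work goes in short steps, Python scripts to look and compute and a tool call to move; the robot and the scene stay as the last step left them, time stands still between calls to the robot, and variables do not carry over. Pictures are saved under pics/ and viewed, at most 14 in all, crops included, and the job is handed in when it is done.

Besides the shell and the picture viewer there is one more tool, called after "Emit:" as name(argument=value, ...) on one line, values as JSON. step_arm: Moves the arm, as the interface text tells. Shifts and turns lie within -1 to 1; 1 stands for 0.2 m of shift or 1.5 rad of turn. Its arguments: {"type":"object","properties":{"delta_pos":{"type":"array"},"rot":{"type":"array"},"gripper":{"type":"array"},"squeeze":{"type":"number"}},"required":["delta_pos","rot","gripper"]}

```bash
mkdir -p pics; ls; python3 - <<'E'
from cell import env, viewer
import cv2,pickle
for n in ("top","side"):
    d=viewer.read_camera(n); cv2.imwrite(f"pics/{n}0.png",d["img"][:,:,::-1]); pickle.dump(d,open(f"{n}0.pkl","wb"))
    print(n,d["fx"],d["cx"],d["cy"],d["dist"],d["pose"].round(3).tolist())
print(env.get_obs())
E
```

```text
pics
top 495.42925005732457 250.3315194521072 191.40394055680548 [0.02240679 0.         0.         0.         0.        ] [[0.007, -0.977, 0.212, 0.148], [-1.0, -0.006, 0.004, -0.057], [-0.003, -0.212, -0.977, 1.555], [0.0, 0.0, 0.0, 1.0]]
side 347.2420839513501 257.1266889596325 188.8488168015471 [-0.00050501  0.          0.          0.          0.        ] [[0.755, -0.567, 0.331, 0.163], [-0.656, -0.658, 0.37, -0.382], [0.008, -0.497, -0.868, 0.826], [0.0, 0.0, 0.0, 1.0]]
{'time_s': 0.1, 'qpos': array([73.05868951, 18.43391497, -4.0171276 , 83.16793571,  1.29387319,
       78.5404579 , -3.260027  ]), 'joint_velocities': array([-0.05762342,  0.03327412, -0.02202338, -0.14120043, -0.03744144,
       -0.13064387,  0.03882674]), 'effort': array([ 3.07840237e-04, -4.92573631e+01, -4.05645110e-01, -3.13399565e+01,
       -6.41159993e-02,  3.94448941e-02,  7.21457445e-05]), 'tool_pos': array([ 0.19798517, -0.61861524,  0.23258104]), 'tool_rot': array([-1.79902867e+02,  3.84593319e-03,  1.77521716e+01]), 'force': array([-0.17206196, -0.04286293, -0.63824224]), 'wrist_torque': array([ 0.01341677, -0.01460787, -0.007543  ]), 'grasp_force': 0.0, 'grip_width': 0.08726897962811052}
```

View pics/top0.png

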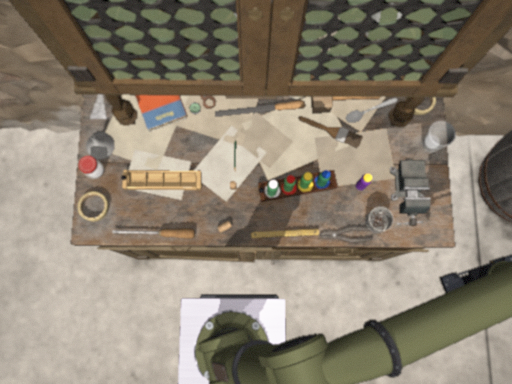

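View pics/side0.png

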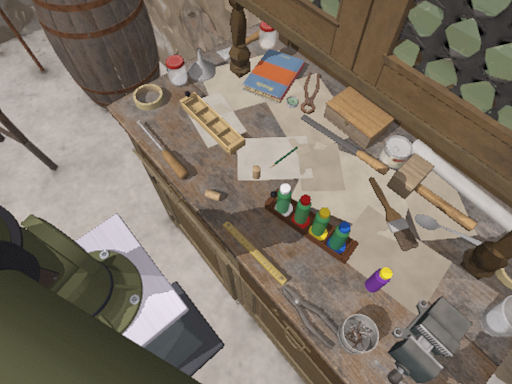

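The top view shows the dark crate at about (298,185), with caps white (272,187), red (290,184), yellow (307,181) and blue (324,178); its knob is at the left end. The pale crate is at about (161,179), knob left near (126,176). So the mapping is white→y-81, red→-27, yellow→+27, blue→+81. Next I'll enlarge both crates to fit their poses.

```bash
python3 - <<'E'
import cv2,pickle,numpy as np
d=pickle.load(open("top0.pkl","rb"))["img"][:,:,::-1]
s=pickle.load(open("side0.pkl","rb"))["img"][:,:,::-1]
f=lambda im,x,y,w,h,k:cv2.resize(im[y:y+h,x:x+w],None,fx=k,fy=k,interpolation=cv2.INTER_CUBIC)
a=np.zeros((600,800,3),np.uint8)
a[:280,:400]=f(d,115,150,100,70,4); a[:280,400:]=f(d,250,155,100,70,4)
a[300:600,:400]=f(s,170,85,100,75,4); a[300:600,400:]=f(s,260,180,100,75,4)
cv2.imwrite("pics/crop.png",a)
E
```

```text
(no output)
```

View pics/crop.png

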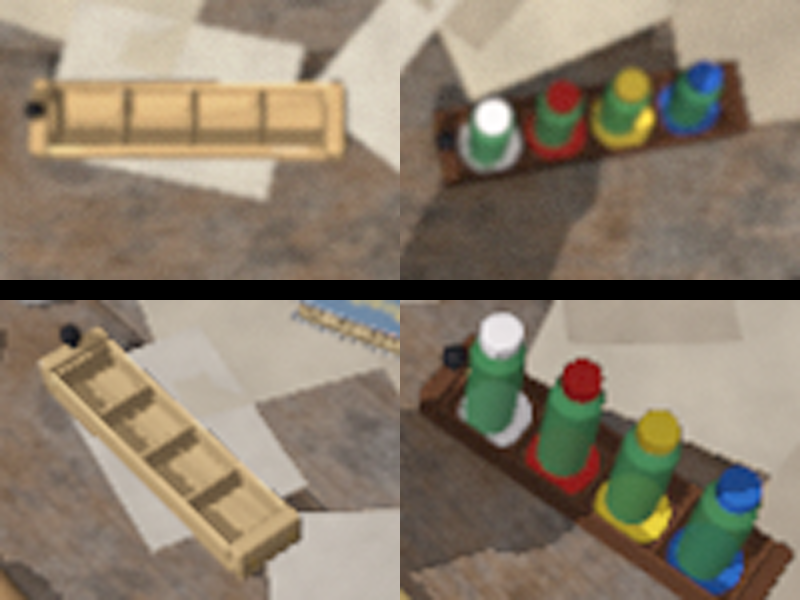

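```bash
cat > h.py <<'E'
import numpy as np,cv2,pickle
from scipy.optimize import least_squares
def proj(d,P):
    T=np.linalg.inv(d["pose"]); K=np.array([[d["fx"],0,d["cx"]],[0,d["fy"],d["cy"]],[0,0,1]])
    return cv2.projectPoints(np.atleast_2d(P).astype(float),cv2.Rodrigues(T[:3,:3])[0],T[:3,3],K,np.array(d["dist"]))[0].reshape(-1,2)
def crate(p,L):
    c,s=np.cos(p[2]),np.sin(p[2]); L=np.atleast_2d(L).astype(float)/1000
    return np.c_[p[0]+c*L[:,0]-s*L[:,1],p[1]+s*L[:,0]+c*L[:,1],L[:,2]]
E
python3 - <<'E'
from h import *
t,s=[pickle.load(open(n+"0.pkl","rb")) for n in("top","side")]
cr={"pale":([(t,(115,150),(0,0)),(s,(170,85),(0,300))],
 [[0,115,45],[29,124,32],[29,-124,32],[-29,124,32],[-29,-124,32]],
 [[(36,109),(33,80),(343,82),None,None],[(69,336),(100,328),(300,520),(42,356),(240,555)]],),
"dark":([(t,(250,155),(400,0)),(s,(260,180),(400,300))],
 [[0,115,45],[29,124,32],[29,-124,32]],
 [[(446,141),(437,112),(737,64)],[(455,357),None,(793,552)]])}
for n,(cams,L,px) in cr.items():
    def res(p):
        r=[]
        for (d,o,c),q in zip(cams,px):
            for l,u in zip(L,q):
                if u is None: continue
                r+=list(proj(d,crate(p,l))[0]-(np.array(o)+(np.array(u)-c)/4+-.375))
        return np.array(r)
    f=least_squares(res,[.5,0,0],loss="soft_l1"); print(n,f.x[:2].round(4),np.degrees(f.x[2]).round(2)); print(res(f.x).reshape(-1,2).round(1).tolist())
    pockets=crate(f.x,[[0,y,0] for y in(81,27,-27,-81)]); print(pockets[:,:2].round(4).tolist())
for n,a,b in(("white",(491,117),(501,330)),("red",(564,97),(582,378)),("yellow",(632,84),(658,430)),("blue",(707,76),(740,488))):
    def res(p):
        return np.r_[proj(t,[*p,.109])[0]-(np.array((250,155))+(np.array(a)-(400,0))/4-.375),proj(s,[*p,.109])[0]-(np.array((260,180))+(np.array(b)-(400,300))/4-.375)]
    f=least_squares(res,[.5,0]);print(n,f.x.round(4),f.fun.round(1))
E
```

```text
pale [0.5193 0.2307] -0.2
[[0.6, -0.2], [0.1, -0.8], [0.7, -0.6], [0.5, -0.1], [-0.6, -1.0], [-0.1, -1.1], [-1.5, 0.9], [-0.9, 0.7]]
[[0.5196, 0.3117], [0.5194, 0.2577], [0.5192, 0.2037], [0.519, 0.1497]]
dark [ 0.5008 -0.1993] 9.98
[[0.7, -0.2], [-1.5, -0.4], [0.5, -1.1], [-0.8, 0.2], [-0.3, 0.5]]
[[0.4868, -0.1195], [0.4961, -0.1727], [0.5055, -0.2259], [0.5149, -0.2791]]
white [ 0.4877 -0.116 ] [-0.2 -0.9 -0.5  0.7]
red [ 0.5022 -0.1706] [-0.2 -0.5 -0.2  0.5]
yellow [ 0.5119 -0.2226] [ 0.  -0.3 -0.2  0.2]
blue [ 0.5197 -0.2782] [-0.2 -0.7 -0.3  0.6]
```

```bash
cat >> h.py <<'E'
from scipy.spatial.transform import Rotation as Ro
def go(env,*targets):
    "print shift/turn units from the measured pose to targets (x,y,z,yaw)"
    o=env.get_obs(); R=Ro.from_euler("xyz",o["tool_rot"],degrees=True)
    for x,y,z,w in targets:
        print(R.inv().apply(np.array([x,y,z])-o["tool_pos"]).round(4)/.2,((R.inv()*Ro.from_euler("xyz",[180,0,w],degrees=True)).as_rotvec()/1.5).round(3))
E
python3 - <<'E'
from h import *; from cell import env
go(env,(.35,-.41,.25,60),(.49,-.21,.25,100))
E
```

```text
[ 1.042 -0.762 -0.086] [-0.001 -0.    -0.492]
[ 2.0135 -1.501  -0.0845] [-0.001 -0.001 -0.957]
```

Emit:
step_arm(delta_pos=[[0.24,-0.18,-0.05],[0.48,-0.36,-0.08],[0.72,-0.54,-0.08],[0.95,-0.7,-0.08],[0.95,-0.7,-0.08]], rot=[[0,0,-0.11],[0,0,-0.22],[0,0,-0.33],[0,0,-0.44],[0,0,-0.48]], gripper=[1,1,1,1,1])

```text
time_s: 0.72
tool_pos: [0.3406, -0.4229, 0.2497]
tool_rot: [180.0, -0.1, 59.7]
force: [-0.4, -1.2, -0.4]
grip_width: 0.0872
grasp_force: 0.0
```

```bash
python3 - <<'E'
from h import *; from cell import env
print(env.get_obs()["tool_pos"],env.get_obs()["tool_rot"])
go(env,(.49,-.21,.25,100))
E
```

```text
[ 0.34060236 -0.4228664   0.24970482] [ 1.79971359e+02 -9.95861769e-02  5.97037118e+01]
[1.296e+00 1.080e-01 1.000e-03] [ 0.001 -0.001 -0.469]
```

Emit:
step_arm(delta_pos=[[0.27,0.02,0],[0.54,0.04,0],[0.8,0.06,0],[1.0,0.1,0],[1.0,0.1,0]], rot=[[0,0,-0.11],[0,0,-0.22],[0,0,-0.33],[0,0,-0.44],[0,0,-0.47]], gripper=[1,1,1,1,1])

```text
time_s: 1.35
tool_pos: [0.4589, -0.2625, 0.2494]
tool_rot: [180.0, -0.1, 100.0]
force: [-0.2, -1.1, -0.0]
grip_width: 0.0869
grasp_force: 0.0
```

```bash
python3 - <<'E'
from h import *; from cell import env,viewer
print(env.get_obs()["tool_pos"],env.get_obs()["tool_rot"])
go(env,(.489,-.118,.25,100),(.49,-.21,.25,100))
d=viewer.read_camera("wrist"); cv2.imwrite("pics/w1.png",d["img"][:,:,::-1]); pickle.dump(d,open("w1.pkl","wb"))
E
```

```text
[ 0.4588715  -0.26249177  0.24937338] [ 1.79952047e+02 -7.44692882e-02  9.99553954e+01]
[ 0.6855  0.2735 -0.002 ] [ 0.001 -0.001 -0.001]
[ 0.2315  0.1985 -0.0025] [ 0.001 -0.001 -0.001]
```

View pics/w1.png

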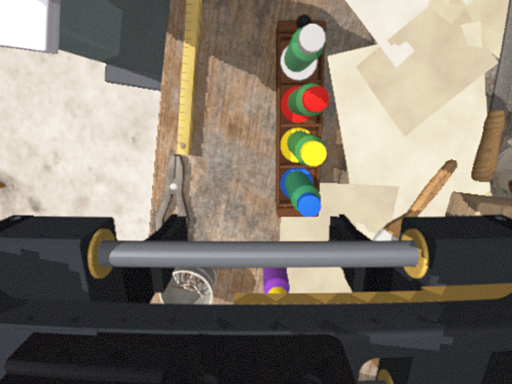

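The wrist view shows the dark crate along column 300, with cap tops white (312,37), red (315,98), yellow (312,153) and blue (309,204). I'll fuse this with the earlier views, using z = 0.118 for the caps.

```bash
python3 - <<'E'
from h import *
t,s,w=[pickle.load(open(n+".pkl","rb")) for n in("top0","side0","w1")]
for n,a,b,c in(("white",(491,117),(501,330),(312,37)),("red",(564,97),(582,378),(315,98)),("yellow",(632,84),(658,430),(312,153)),("blue",(707,76),(740,488),(309,204))):
    A=np.array((250,155))+(np.array(a)-(400,0))/4-.375; B=np.array((260,180))+(np.array(b)-(400,300))/4-.375
    res=lambda p:np.r_[proj(t,[*p,.118])[0]-A,proj(s,[*p,.118])[0]-B,proj(w,[*p,.118])[0]-c]
    f=least_squares(res,[.5,0],loss="soft_l1");g=least_squares(lambda p:res(p)[4:],[.5,0]);print(n,f.x.round(4),res(f.x).round(1),"wrist only",g.x.round(4))
p=[.5008,-.1993,np.radians(9.98)]
print(proj(w,crate(p,[[29,-124,32],[-29,-124,32],[0,115,45],[0,81,6]])).round(0))
E
```

```text
white [ 0.4852 -0.1174] [ 0.4 -0.8 -0.5 -0.2 -0.1  0. ] wrist only [ 0.4853 -0.1174]
red [ 0.4994 -0.1701] [-0.2 -0.3 -0.7 -0.8 -0.2  0.4] wrist only [ 0.4995 -0.1697]
yellow [ 0.5082 -0.222 ] [ 0.2  0.2 -0.8 -0.8  0.   0.4] wrist only [ 0.5081 -0.2216]
blue [ 0.5167 -0.2753] [-0.7 -0.5 -1.2 -1.2 -0.3  1. ] wrist only [ 0.5167 -0.2741]
[[316. 217.]
 [273. 217.]
 [302.  23.]
 [297.  61.]]
```

```bash
python3 - <<'E'
from h import *; from cell import env
go(env,(.485,-.1175,.16,100),(.485,-.1175,.067,100))
E
```

```text
[0.701  0.2605 0.4465] [-0.    -0.    -0.002]
[0.701  0.261  0.9115] [-0.    -0.    -0.002]
```

Emit:
step_arm(delta_pos=[[0.24,0.09,0.0],[0.48,0.18,0.0],[0.7,0.26,0.1],[0.7,0.26,0.25],[0.7,0.26,0.4],[0.7,0.26,0.52],[0.7,0.26,0.64],[0.7,0.26,0.76],[0.7,0.26,0.85],[0.7,0.26,0.91],[0.7,0.26,0.91],[0.7,0.26,0.91]], rot=[[0,0,0],[0,0,0],[0,0,0],[0,0,0],[0,0,0],[0,0,0],[0,0,0],[0,0,0],[0,0,0],[0,0,0],[0,0,0],[0,0,0]], gripper=[1,1,1,1,1,1,1,1,1,1,1,1])

```text
time_s: 2.9
tool_pos: [0.4856, -0.1202, 0.0682]
tool_rot: [179.9, 0.0, 99.4]
force: [0.2, -0.6, 0.5]
grip_width: 0.087
grasp_force: 0.0
```

Emit:
step_arm(delta_pos=[[0,0,0],[0,0,0],[0,0,0],[0,0,0],[0,0,0],[0,0,0],[0,0,0],[0,0,0]], rot=[[0,0,0],[0,0,0],[0,0,0],[0,0,0],[0,0,0],[0,0,0],[0,0,0],[0,0,0]], gripper=[-0.1,-0.3,-1,-1,-1,-1,-1,-1], squeeze=20)

```text
time_s: 3.9
tool_pos: [0.4849, -0.1201, 0.0675]
tool_rot: [-180.0, 0.0, 99.4]
force: [-0.5, -0.6, 0.5]
grip_width: 0.0337
grasp_force: 20.0
```

```bash
python3 - <<'E'
from h import *; from cell import env
o=env.get_obs();print(o["tool_pos"],o["tool_rot"],o["grip_width"],o["grasp_force"],o["qpos"].round(0))
go(env,(.485,-.1175,.2,100),(.475,.02,.2,95),(.519,.1497,.2,90))
E
```

```text
[ 0.48489213 -0.12010543  0.06749349] [-1.79985388e+02  2.45216293e-03  9.93965126e+01] 0.033709791235463776 19.989569726276386 [ 43.  12. -35. 114.   8.  57.  14.]
[ 0.0125  0.0025 -0.6625] [-0.     0.    -0.007]
[ 0.699   0.0655 -0.6625] [-0.     0.     0.051]
[ 1.303   0.3885 -0.6625] [-0.     0.     0.109]
```

Emit:
step_arm(delta_pos=[[0,0,-0.06],[0,0,-0.16],[0,0,-0.28],[0,0,-0.42],[0,0,-0.56],[0,0,-0.66],[0.08,0,-0.66],[0.2,0.02,-0.66],[0.36,0.05,-0.66],[0.52,0.1,-0.66],[0.68,0.16,-0.66],[0.82,0.22,-0.66],[0.92,0.28,-0.66],[0.98,0.33,-0.66],[1.0,0.36,-0.66],[1.0,0.36,-0.66]], rot=[[0,0,0],[0,0,0],[0,0,0],[0,0,0],[0,0,0],[0,0,0],[0,0,0],[0,0,0.02],[0,0,0.04],[0,0,0.06],[0,0,0.08],[0,0,0.1],[0,0,0.11],[0,0,0.11],[0,0,0.11],[0,0,0.11]], gripper=[-1,-1,-1,-1,-1,-1,-1,-1,-1,-1,-1,-1,-1,-1,-1,-1])

```text
time_s: 5.9
tool_pos: [0.5228, 0.0895, 0.1989]
tool_rot: [-179.9, -0.0, 90.0]
force: [0.3, -0.3, -1.5]
grip_width: 0.0336
grasp_force: 20.0
```

```bash
python3 - <<'E'
from h import *; from cell import env,viewer
o=env.get_obs();print(o["tool_pos"],o["tool_rot"],o["grip_width"],o["grasp_force"])
d=viewer.read_camera("wrist"); cv2.imwrite("pics/w2.png",d["img"][:,:,::-1]); pickle.dump(d,open("w2.pkl","wb"))
p=[.5193,.2307,np.radians(-.2)]
print(proj(d,crate(p,[[29,-124,32],[-29,-124,32],[29,124,32],[-29,124,32],[0,115,45],[-25,0,28],[25,0,28]])).round(0))
go(env,(.519,.1497,.2,90),(.519,.1497,.066,90))
E
```

```text
[0.52283888 0.08948356 0.19889522] [-1.79924013e+02 -1.03618110e-02  9.00033259e+01] 0.033620984819411386 19.98882716485241
[[279. 161.]
 [227. 161.]
 [284. -92.]
 [223. -92.]
 [253. -91.]
 [229.  43.]
 [277.  43.]]
[ 0.3045 -0.0195 -0.005 ] [-0.001  0.    -0.001]
[ 0.3045 -0.0185  0.665 ] [-0.001  0.    -0.001]
```

View pics/w2.png

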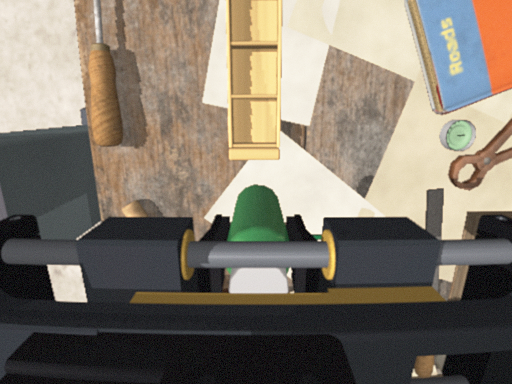

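The wrist view matches the fitted pale-crate pose: edges at columns 228 to 279, end at row 160, dividers at rows 43 and 97. The white bottle hangs straight at (258,230). I'll place it now.

Emit:
step_arm(delta_pos=[[0.1,-0.01,0],[0.2,-0.02,0],[0.27,-0.02,0],[0.295,-0.02,0.04],[0.295,-0.02,0.14],[0.295,-0.02,0.26],[0.295,-0.02,0.38],[0.295,-0.02,0.48],[0.295,-0.02,0.55],[0.295,-0.02,0.6],[0.295,-0.02,0.64],[0.295,-0.02,0.66],[0.295,-0.02,0.668],[0.295,-0.02,0.668],[0.295,-0.02,0.668]], rot=[[0,0,0],[0,0,0],[0,0,0],[0,0,0],[0,0,0],[0,0,0],[0,0,0],[0,0,0],[0,0,0],[0,0,0],[0,0,0],[0,0,0],[0,0,0],[0,0,0],[0,0,0]], gripper=[-1,-1,-1,-1,-1,-1,-1,-1,-1,-1,-1,-1,-1,-1,-1])

```text
time_s: 7.82
tool_pos: [0.5197, 0.148, 0.0663]
tool_rot: [180.0, 0.0, 89.9]
force: [-0.4, -0.2, -1.8]
grip_width: 0.0333
grasp_force: 20.0
```

Emit:
step_arm(delta_pos=[[0,0,0.005],[0,0,0.01],[0,0,0.011],[0,0,0.011]], rot=[[0,0,0],[0,0,0],[0,0,0],[0,0,0]], gripper=[-1,-1,-1,-1])

```text
time_s: 8.32
tool_pos: [0.5197, 0.1481, 0.0645]
tool_rot: [180.0, 0.0, 89.9]
force: [-2.1, -0.6, 5.5]
grip_width: 0.0332
grasp_force: 20.0
```

Emit:
step_arm(delta_pos=[[0,0,0],[0,0,0],[0,0,0],[0,0,0],[0,0,0],[0,0,0],[0,0,-0.05],[0,0,-0.2],[0,0,-0.4],[0,0,-0.6],[0,0,-0.8],[0,0,-0.9],[0,0,-0.9]], rot=[[0,0,0],[0,0,0],[0,0,0],[0,0,0],[0,0,0],[0,0,0],[0,0,0],[0,0,0],[0,0,0],[0,0,0],[0,0,0],[0,0,0],[0,0,0]], gripper=[-0.15,-0.05,0.1,0.4,0.8,1,1,1,1,1,1,1,1])

```text
time_s: 9.95
tool_pos: [0.5204, 0.1486, 0.2459]
tool_rot: [179.8, -0.0, 90.0]
force: [-0.1, 0.8, -0.1]
grip_width: 0.087
grasp_force: 0.0
```

```bash
python3 - <<'E'
from h import *; from cell import env,viewer
for n in ("top","side"):
    d=viewer.read_camera(n); cv2.imwrite(f"pics/{n}1.png",d["img"][:,:,::-1])
go(env,(.52,.05,.24,95),(.4994,-.1699,.24,100))
E
```

```text
[-0.4895  0.005   0.0165] [-0.     0.    -0.059]
[-1.589 -0.097  0.017] [-0.     0.    -0.117]
```

View pics/side1.png

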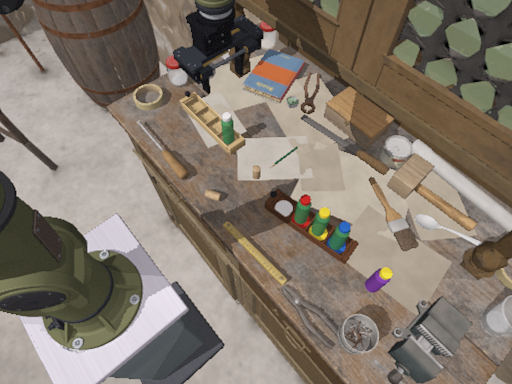

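White stands upright in the last pale pocket at (227,127), with the rest in place. Next is red.

Emit:
step_arm(delta_pos=[[-0.25,0,0],[-0.5,0,0],[-0.75,-0.03,0],[-1,-0.05,0],[-1,-0.05,0]], rot=[[0,0,-0.03],[0,0,-0.06],[0,0,-0.09],[0,0,-0.117],[0,0,-0.117]], gripper=[1,1,1,1,1])

```text
time_s: 10.68
tool_pos: [0.5078, -0.0573, 0.2419]
tool_rot: [-179.8, 0.0, 99.5]
force: [-1.0, 0.4, -0.4]
grip_width: 0.0872
grasp_force: 0.0
```

```bash
python3 - <<'E'
from h import *; from cell import env
go(env,(.4994,-.1699,.067,100))
E
```

```text
[-0.5485 -0.1315  0.875 ] [-0.002  0.    -0.006]
```

Emit:
step_arm(delta_pos=[[-0.2,-0.05,0],[-0.4,-0.1,0],[-0.575,-0.13,0.05],[-0.575,-0.13,0.2],[-0.575,-0.13,0.35],[-0.575,-0.13,0.5],[-0.575,-0.13,0.62],[-0.575,-0.13,0.74],[-0.575,-0.13,0.82],[-0.575,-0.13,0.87],[-0.575,-0.13,0.87],[-0.575,-0.13,0.87]], rot=[[0,0,0],[0,0,0],[0,0,0],[0,0,0],[0,0,0],[0,0,0],[0,0,0],[0,0,0],[0,0,0],[0,0,0],[0,0,0],[0,0,0]], gripper=[1,1,1,1,1,1,1,1,1,1,1,1])

```text
time_s: 12.18
tool_pos: [0.5042, -0.1698, 0.0705]
tool_rot: [179.9, 0.0, 100.0]
force: [1.0, 0.3, -0.2]
grip_width: 0.0871
grasp_force: 0.0
```

Emit:
step_arm(delta_pos=[[0,0,0],[0,0,0],[0,0,0],[0,0,0],[0,0,0],[0,0,0],[0,0,0],[0,0,0]], rot=[[0,0,0],[0,0,0],[0,0,0],[0,0,0],[0,0,0],[0,0,0],[0,0,0],[0,0,0]], gripper=[-0.1,-0.3,-1,-1,-1,-1,-1,-1])

```text
time_s: 13.18
tool_pos: [0.5035, -0.1697, 0.0697]
tool_rot: [-180.0, 0.0, 100.0]
force: [-0.2, -0.5, 0.1]
grip_width: 0.0339
grasp_force: 19.5
```

```bash
python3 - <<'E'
from h import *; from cell import env
o=env.get_obs();print(o["tool_pos"],o["tool_rot"])
go(env,(.4994,-.17,.2,100),(.519,.2,.2,90))
E
```

```text
[ 0.5035012  -0.16974478  0.06965099] [-1.79987599e+02  9.31410317e-06  9.99999011e+01]
[ 0.0025 -0.0205 -0.6515] [-0.  0. -0.]
[ 1.807  0.397 -0.652] [-0.     0.     0.116]
```

Emit:
step_arm(delta_pos=[[0,0,-0.06],[0,0,-0.16],[0,0,-0.28],[0,0,-0.42],[0,0,-0.56],[0,0,-0.66],[0.08,0.02,-0.66],[0.2,0.04,-0.66],[0.36,0.08,-0.66],[0.52,0.11,-0.66],[0.68,0.15,-0.66],[0.82,0.18,-0.66],[0.92,0.2,-0.66],[0.98,0.21,-0.66],[1.0,0.22,-0.66],[1.0,0.22,-0.66]], rot=[[0,0,0],[0,0,0],[0,0,0],[0,0,0],[0,0,0],[0,0,0],[0,0,0],[0,0,0.02],[0,0,0.04],[0,0,0.06],[0,0,0.08],[0,0,0.1],[0,0,0.116],[0,0,0.116],[0,0,0.116],[0,0,0.116]], gripper=[-1,-1,-1,-1,-1,-1,-1,-1,-1,-1,-1,-1,-1,-1,-1,-1])

```text
time_s: 15.18
tool_pos: [0.5121, 0.0346, 0.2015]
tool_rot: [-180.0, 0.0, 90.0]
force: [-0.7, -0.3, -1.2]
grip_width: 0.0337
grasp_force: 19.5
```

```bash
python3 - <<'E'
from h import *; from cell import env
o=env.get_obs();print(o["tool_pos"],o["tool_rot"])
go(env,(.519,.2035,.2,90),(.519,.2035,.0667,90))
E
```

```text
[0.51214457 0.03455478 0.20145854] [-1.79976012e+02  1.31123171e-02  9.00327725e+01]
[0.8445 0.035  0.007 ] [-0.  0.  0.]
[0.845  0.035  0.6735] [-0.  0.  0.]
```

Emit:
step_arm(delta_pos=[[0.08,0,0],[0.22,0.01,0],[0.38,0.02,0],[0.54,0.03,0],[0.68,0.035,0],[0.78,0.035,0],[0.83,0.035,0],[0.845,0.035,0.02],[0.845,0.035,0.12],[0.845,0.035,0.24],[0.845,0.035,0.36],[0.845,0.035,0.48],[0.845,0.035,0.56],[0.845,0.035,0.62],[0.845,0.035,0.655],[0.845,0.035,0.67],[0.845,0.035,0.675],[0.845,0.035,0.675],[0.845,0.035,0.675]], rot=[[0,0,0],[0,0,0],[0,0,0],[0,0,0],[0,0,0],[0,0,0],[0,0,0],[0,0,0],[0,0,0],[0,0,0],[0,0,0],[0,0,0],[0,0,0],[0,0,0],[0,0,0],[0,0,0],[0,0,0],[0,0,0],[0,0,0]], gripper=[-1,-1,-1,-1,-1,-1,-1,-1,-1,-1,-1,-1,-1,-1,-1,-1,-1,-1,-1])

```text
time_s: 17.55
tool_pos: [0.5194, 0.204, 0.0671]
tool_rot: [180.0, -0.0, 90.0]
force: [0.6, 0.2, -1.3]
grip_width: 0.0338
grasp_force: 19.5
```

Emit:
step_arm(delta_pos=[[0,0,0.003],[0,0,0.004],[0,0,0.004],[0,0,0.004],[0,0,0.004],[0,0,0.004],[0,0,0.004],[0,0,0.004],[0,0,-0.05],[0,0,-0.2],[0,0,-0.4],[0,0,-0.6],[0,0,-0.8],[0,0,-0.88],[0,0,-0.88]], rot=[[0,0,0],[0,0,0],[0,0,0],[0,0,0],[0,0,0],[0,0,0],[0,0,0],[0,0,0],[0,0,0],[0,0,0],[0,0,0],[0,0,0],[0,0,0],[0,0,0],[0,0,0]], gripper=[-1,-1,-0.15,-0.05,0.1,0.4,0.8,1,1,1,1,1,1,1,1])

```text
time_s: 19.42
tool_pos: [0.5195, 0.2041, 0.2436]
tool_rot: [179.9, -0.0, 90.0]
force: [0.0, 0.2, -0.6]
grip_width: 0.0868
grasp_force: 0.0
```

```bash
python3 - <<'E'
from h import *; from cell import env
go(env,(.51,.02,.24,95),(.508,-.222,.24,100))
E
```

```text
[-0.9205 -0.048   0.018 ] [ 0.001 -0.    -0.058]
[-2.1305 -0.0585  0.0175] [ 0.001  0.    -0.116]
```

Emit:
step_arm(delta_pos=[[-0.25,0,0],[-0.5,0,0],[-0.75,-0.01,0],[-1,-0.02,0],[-1,-0.02,0],[-1,-0.02,0]], rot=[[0,0,-0.03],[0,0,-0.06],[0,0,-0.09],[0,0,-0.116],[0,0,-0.116],[0,0,-0.116]], gripper=[1,1,1,1,1,1])

```text
time_s: 20.18
tool_pos: [0.5145, 0.0045, 0.2414]
tool_rot: [-179.9, -0.1, 100.0]
force: [1.0, 0.8, 0.3]
grip_width: 0.0869
grasp_force: 0.0
```

```bash
python3 - <<'E'
from h import *; from cell import env
go(env,(.508,-.222,.067,100))
E
```

```text
[-1.1105 -0.2265  0.871 ] [-0.001 -0.001 -0.   ]
```

Emit:
step_arm(delta_pos=[[-0.25,-0.05,0],[-0.5,-0.1,0],[-0.75,-0.17,0],[-1,-0.22,0],[-1,-0.22,0.1],[-1,-0.22,0.15],[-1,-0.22,0.15]], rot=[[0,0,0],[0,0,0],[0,0,0],[0,0,0],[0,0,0],[0,0,0],[0,0,0]], gripper=[1,1,1,1,1,1,1])

```text
time_s: 21.05
tool_pos: [0.5066, -0.1984, 0.2118]
tool_rot: [-179.9, -0.1, 100.2]
force: [0.5, -0.1, -0.4]
grip_width: 0.0869
grasp_force: 0.0
```

```bash
python3 - <<'E'
from h import *; from cell import env,viewer
d=viewer.read_camera("top");cv2.imwrite("pics/top2.png",cv2.resize(d["img"][140:230,100:350,::-1],None,fx=3,fy=3,interpolation=cv2.INTER_CUBIC))
print(env.get_obs()["tool_pos"]);go(env,(.508,-.222,.067,100))
E
```

```text
[ 0.50701577 -0.19886134  0.21259462]
[-0.115  -0.0155  0.728 ] [-0.    -0.     0.002]
```

Emit:
step_arm(delta_pos=[[-0.06,-0.01,0],[-0.115,-0.015,0.06],[-0.115,-0.015,0.2],[-0.115,-0.015,0.35],[-0.115,-0.015,0.5],[-0.115,-0.015,0.62],[-0.115,-0.015,0.69],[-0.115,-0.015,0.725],[-0.115,-0.015,0.725],[-0.115,-0.015,0.725]], rot=[[0,0,0],[0,0,0],[0,0,0],[0,0,0],[0,0,0],[0,0,0],[0,0,0],[0,0,0],[0,0,0],[0,0,0]], gripper=[1,1,1,1,1,1,1,1,1,1])

```text
time_s: 22.35
tool_pos: [0.5083, -0.2242, 0.0686]
tool_rot: [179.9, 0.1, 100.0]
force: [-0.2, -0.1, -0.4]
grip_width: 0.0871
grasp_force: 0.0
```

Emit:
step_arm(delta_pos=[[0,0,0],[0,0,0],[0,0,0],[0,0,0],[0,0,0],[0,0,0],[0,0,0],[0,0,0]], rot=[[0,0,0],[0,0,0],[0,0,0],[0,0,0],[0,0,0],[0,0,0],[0,0,0],[0,0,0]], gripper=[-0.1,-0.3,-1,-1,-1,-1,-1,-1])

```text
time_s: 23.35
tool_pos: [0.5077, -0.2239, 0.0677]
tool_rot: [180.0, 0.0, 100.0]
force: [0.7, -0.0, -1.0]
grip_width: 0.0333
grasp_force: 19.9
```

```bash
python3 - <<'E'
from h import *; from cell import env
o=env.get_obs();print(o["tool_pos"],o["tool_rot"])
go(env,(.519,.2577,.2,90))
E
```

```text
[ 0.50773857 -0.22391982  0.06774406] [1.79991242e+02 5.76726871e-03 1.00001047e+02]
[ 2.3615  0.474  -0.6615] [0.    0.    0.116]
```

View pics/top2.png

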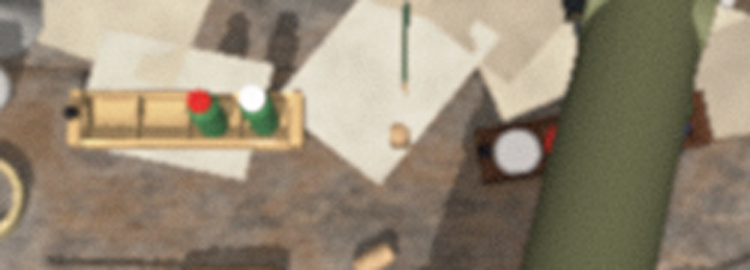

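The crop shows white (250,97) and red (199,101) upright in the two pockets farthest from the pale knob. Yellow is gripped, so I'll carry it over.

Emit:
step_arm(delta_pos=[[0,0,-0.06],[0,0,-0.16],[0,0,-0.28],[0,0,-0.42],[0,0,-0.56],[0,0,-0.66],[0.08,0.02,-0.66],[0.2,0.04,-0.66],[0.36,0.08,-0.66],[0.52,0.11,-0.66],[0.68,0.15,-0.66],[0.82,0.18,-0.66],[0.92,0.2,-0.66],[0.98,0.21,-0.66],[1.0,0.22,-0.66],[1.0,0.22,-0.66]], rot=[[0,0,0],[0,0,0],[0,0,0],[0,0,0],[0,0,0],[0,0,0],[0,0,0],[0,0,0.02],[0,0,0.04],[0,0,0.06],[0,0,0.08],[0,0,0.1],[0,0,0.116],[0,0,0.116],[0,0,0.116],[0,0,0.116]], gripper=[-1,-1,-1,-1,-1,-1,-1,-1,-1,-1,-1,-1,-1,-1,-1,-1])

```text
time_s: 25.35
tool_pos: [0.5162, -0.0196, 0.1996]
tool_rot: [-180.0, 0.0, 90.0]
force: [0.8, -0.7, -0.6]
grip_width: 0.0334
grasp_force: 19.9
```

```bash
python3 - <<'E'
from h import *; from cell import env
go(env,(.519,.256,.2,90))
E
```

```text
[ 1.378   0.0145 -0.0025] [-0.  0.  0.]
```

Emit:
step_arm(delta_pos=[[0.08,0,0],[0.22,0,0],[0.38,0,0],[0.54,0.01,0],[0.7,0.01,0],[0.84,0.015,0],[0.94,0.015,0],[1.0,0.015,0],[1.0,0.015,0]], rot=[[0,0,0],[0,0,0],[0,0,0],[0,0,0],[0,0,0],[0,0,0],[0,0,0],[0,0,0],[0,0,0]], gripper=[-1,-1,-1,-1,-1,-1,-1,-1,-1])

```text
time_s: 26.48
tool_pos: [0.5189, 0.1816, 0.1997]
tool_rot: [-180.0, -0.0, 90.1]
force: [-0.0, 0.9, -2.0]
grip_width: 0.033
grasp_force: 19.9
```

```bash
python3 - <<'E'
from h import *; from cell import env
go(env,(.519,.256,.0647,90))
E
```

```text
[0.3715 0.0015 0.675 ] [-0.    -0.     0.001]
```

Emit:
step_arm(delta_pos=[[0.1,0,0],[0.22,0,0],[0.32,0,0],[0.37,0,0],[0.37,0,0.06],[0.37,0,0.14],[0.37,0,0.26],[0.37,0,0.38],[0.37,0,0.48],[0.37,0,0.56],[0.37,0,0.62],[0.37,0,0.655],[0.37,0,0.672],[0.37,0,0.675],[0.37,0,0.675],[0.37,0,0.675]], rot=[[0,0,0],[0,0,0],[0,0,0],[0,0,0],[0,0,0],[0,0,0],[0,0,0],[0,0,0],[0,0,0],[0,0,0],[0,0,0],[0,0,0],[0,0,0],[0,0,0],[0,0,0],[0,0,0]], gripper=[-1,-1,-1,-1,-1,-1,-1,-1,-1,-1,-1,-1,-1,-1,-1,-1])

```text
time_s: 28.48
tool_pos: [0.5194, 0.2548, 0.0651]
tool_rot: [180.0, -0.0, 90.0]
force: [0.2, 0.0, -1.7]
grip_width: 0.0334
grasp_force: 19.9
```

Emit:
step_arm(delta_pos=[[0,0,0.003],[0,0,0.004],[0,0,0.004],[0,0,0.004],[0,0,0.004],[0,0,0.004],[0,0,0.004],[0,0,0.004],[0,0,-0.05],[0,0,-0.2],[0,0,-0.4],[0,0,-0.6],[0,0,-0.8],[0,0,-0.88],[0,0,-0.88]], rot=[[0,0,0],[0,0,0],[0,0,0],[0,0,0],[0,0,0],[0,0,0],[0,0,0],[0,0,0],[0,0,0],[0,0,0],[0,0,0],[0,0,0],[0,0,0],[0,0,0],[0,0,0]], gripper=[-1,-1,-0.15,-0.05,0.1,0.4,0.8,1,1,1,1,1,1,1,1])

```text
time_s: 30.35
tool_pos: [0.5195, 0.255, 0.2416]
tool_rot: [179.9, -0.0, 90.0]
force: [-0.4, 0.2, -0.9]
grip_width: 0.087
grasp_force: 0.0
```

Emit:
step_arm(delta_pos=[[-0.25,0,0],[-0.5,0,0],[-0.75,-0.01,0],[-1,-0.02,0],[-1,-0.02,0]], rot=[[0,0,-0.03],[0,0,-0.06],[0,0,-0.09],[0,0,-0.116],[0,0,-0.116]], gripper=[1,1,1,1,1])

```text
time_s: 30.98
tool_pos: [0.5144, 0.0488, 0.2385]
tool_rot: [-179.8, 0.1, 99.5]
force: [-0.4, -0.2, 0.2]
grip_width: 0.0869
grasp_force: 0.0
```

Emit:
step_arm(delta_pos=[[-0.25,-0.05,0],[-0.5,-0.1,0],[-0.75,-0.15,0],[-1,-0.2,0],[-1,-0.2,0],[-1,-0.2,0]], rot=[[0,0,0],[0,0,0],[0,0,0],[0,0,0],[0,0,0],[0,0,0]], gripper=[1,1,1,1,1,1])

```text
time_s: 31.72
tool_pos: [0.5104, -0.1476, 0.2395]
tool_rot: [-179.9, -0.1, 100.1]
force: [0.3, 0.9, 0.7]
grip_width: 0.0866
grasp_force: 0.0
```

```bash
python3 - <<'E'
from h import *; from cell import env,viewer
d=viewer.read_camera("wrist"); cv2.imwrite("pics/w3.png",d["img"][:,:,::-1])
print(proj(d,[.5167,-.2745,.118]),proj(d,[.5055,-.2255,.009]))
go(env,(.5165,-.275,.067,100))
E
```

```text
[[242.09068072 296.48664585]] [[243.92161371 218.64699351]]
[-0.6365 -0.083   0.863 ] [-0.001 -0.001  0.002]
```

View pics/w3.png

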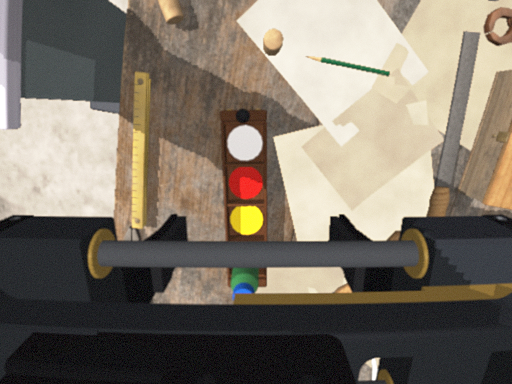

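The discs white (244,143), red (246,183) and yellow (246,219) are now bare. Blue is still upright with its cap at (243,293), which agrees with the predicted (242,296). Next I'll grip blue.

Emit:
step_arm(delta_pos=[[-0.22,-0.03,0],[-0.44,-0.06,0],[-0.58,-0.08,0],[-0.636,-0.083,0.04],[-0.636,-0.083,0.15],[-0.636,-0.083,0.3],[-0.636,-0.083,0.45],[-0.636,-0.083,0.58],[-0.636,-0.083,0.7],[-0.636,-0.083,0.8],[-0.636,-0.083,0.86],[-0.636,-0.083,0.86],[-0.636,-0.083,0.86]], rot=[[0,0,0],[0,0,0],[0,0,0],[0,0,0],[0,0,0],[0,0,0],[0,0,0],[0,0,0],[0,0,0],[0,0,0],[0,0,0],[0,0,0],[0,0,0]], gripper=[1,1,1,1,1,1,1,1,1,1,1,1,1])

```text
time_s: 33.4
tool_pos: [0.517, -0.2775, 0.0696]
tool_rot: [179.9, 0.1, 100.0]
force: [0.2, 0.4, 0.0]
grip_width: 0.0873
grasp_force: 0.0
```

Emit:
step_arm(delta_pos=[[0,0,0],[0,0,0],[0,0,0],[0,0,0],[0,0,0],[0,0,0],[0,0,0],[0,0,0]], rot=[[0,0,0],[0,0,0],[0,0,0],[0,0,0],[0,0,0],[0,0,0],[0,0,0],[0,0,0]], gripper=[-0.1,-0.3,-1,-1,-1,-1,-1,-1])

```text
time_s: 34.4
tool_pos: [0.5163, -0.2773, 0.0687]
tool_rot: [-180.0, 0.0, 100.0]
force: [0.4, -0.1, -0.3]
grip_width: 0.0333
grasp_force: 19.9
```

Emit:
step_arm(delta_pos=[[0,0,-0.06],[0,0,-0.16],[0,0,-0.28],[0,0,-0.42],[0,0,-0.56],[0,0,-0.66],[0.08,0.02,-0.66],[0.2,0.04,-0.66],[0.36,0.08,-0.66],[0.52,0.11,-0.66],[0.68,0.15,-0.66],[0.82,0.17,-0.66],[0.92,0.18,-0.66],[0.98,0.18,-0.66],[1.0,0.18,-0.66],[1.0,0.18,-0.66]], rot=[[0,0,0],[0,0,0],[0,0,0],[0,0,0],[0,0,0],[0,0,0],[0,0,0],[0,0,0.02],[0,0,0.04],[0,0,0.06],[0,0,0.08],[0,0,0.1],[0,0,0.116],[0,0,0.116],[0,0,0.116],[0,0,0.116]], gripper=[-1,-1,-1,-1,-1,-1,-1,-1,-1,-1,-1,-1,-1,-1,-1,-1])

```text
time_s: 36.4
tool_pos: [0.5168, -0.0745, 0.2005]
tool_rot: [-180.0, 0.0, 90.0]
force: [-0.6, 0.1, -0.1]
grip_width: 0.033
grasp_force: 19.9
```

Emit:
step_arm(delta_pos=[[0.08,0,0],[0.22,0,0],[0.38,0,0],[0.54,0,0],[0.7,0,0],[0.84,0,0],[0.94,0,0],[1.0,0,0],[1.0,0,0]], rot=[[0,0,0],[0,0,0],[0,0,0],[0,0,0],[0,0,0],[0,0,0],[0,0,0],[0,0,0],[0,0,0]], gripper=[-1,-1,-1,-1,-1,-1,-1,-1,-1])

```text
time_s: 37.52
tool_pos: [0.5168, 0.1267, 0.2007]
tool_rot: [-180.0, -0.0, 90.1]
force: [-0.3, -0.4, -1.0]
grip_width: 0.0335
grasp_force: 19.9
```

```bash
python3 - <<'E'
from h import *; from cell import env
go(env,(.5195,.3105,.2,90))
E
```

```text
[0.9185 0.0155 0.004 ] [-0.    -0.     0.001]
```

Emit:
step_arm(delta_pos=[[0.08,0,0],[0.22,0.01,0],[0.38,0.015,0],[0.54,0.015,0],[0.7,0.015,0],[0.82,0.015,0],[0.89,0.015,0],[0.91,0.015,0],[0.91,0.015,0.06],[0.91,0.015,0.15],[0.91,0.015,0.27],[0.91,0.015,0.39],[0.91,0.015,0.49],[0.91,0.015,0.57],[0.91,0.015,0.63],[0.91,0.015,0.66],[0.91,0.015,0.675],[0.91,0.015,0.675],[0.91,0.015,0.675]], rot=[[0,0,0],[0,0,0],[0,0,0],[0,0,0],[0,0,0],[0,0,0],[0,0,0],[0,0,0],[0,0,0],[0,0,0],[0,0,0],[0,0,0],[0,0,0],[0,0,0],[0,0,0],[0,0,0],[0,0,0],[0,0,0],[0,0,0]], gripper=[-1,-1,-1,-1,-1,-1,-1,-1,-1,-1,-1,-1,-1,-1,-1,-1,-1,-1,-1])

```text
time_s: 39.9
tool_pos: [0.5201, 0.308, 0.0662]
tool_rot: [180.0, -0.0, 90.0]
force: [-0.3, -0.1, -0.6]
grip_width: 0.0337
grasp_force: 19.9
```

Release blue, rise and back away toward the middle.

Emit:
step_arm(delta_pos=[[0,0,0.003],[0,0,0.004],[0,0,0.004],[0,0,0.004],[0,0,0.004],[0,0,0.004],[0,0,0.004],[0,0,0.004],[0,0,-0.05],[0,0,-0.2],[0,0,-0.4],[0,0,-0.6],[0,0,-0.8],[0,0,-0.9],[0,0,-0.9]], rot=[[0,0,0],[0,0,0],[0,0,0],[0,0,0],[0,0,0],[0,0,0],[0,0,0],[0,0,0],[0,0,0],[0,0,0],[0,0,0],[0,0,0],[0,0,0],[0,0,0],[0,0,0]], gripper=[-1,-1,-0.15,-0.05,0.1,0.4,0.8,1,1,1,1,1,1,1,1])

```text
time_s: 41.78
tool_pos: [0.5203, 0.3084, 0.247]
tool_rot: [179.9, -0.1, 90.0]
force: [0.4, 0.1, 0.0]
grip_width: 0.0871
grasp_force: 0.0
```

Emit:
step_arm(delta_pos=[[-0.25,0,0],[-0.5,0,0],[-0.75,0,0],[-1,0,0],[-1,0,0],[-1,0,0],[-1,0,0],[-1,0,0]], rot=[[0,0,0],[0,0,0],[0,0,0],[0,0,0],[0,0,0],[0,0,0],[0,0,0],[0,0,0]], gripper=[1,1,1,1,1,1,1,1])

```text
time_s: 42.78
tool_pos: [0.5196, 0.1093, 0.2455]
tool_rot: [-180.0, -0.0, 90.2]
force: [-0.6, -0.3, 0.7]
grip_width: 0.0869
grasp_force: 0.0
```

Emit:
step_arm(delta_pos=[[-0.25,0,0],[-0.5,0,0],[-0.75,0,0],[-1,0,0],[-1,0,0],[-1,0,0],[-1,0,0],[-1,0,0]], rot=[[0,0,0],[0,0,0],[0,0,0],[0,0,0],[0,0,0],[0,0,0],[0,0,0],[0,0,0]], gripper=[1,1,1,1,1,1,1,1])

```text
time_s: 43.78
tool_pos: [0.5202, -0.0907, 0.2459]
tool_rot: [180.0, 0.0, 90.2]
force: [0.4, 0.2, 0.8]
grip_width: 0.0872
grasp_force: 0.0
```

```bash
python3 - <<'E'
from h import *; from cell import env,viewer
ims=[]
for n,x,y in(("top",110,140),("side",160,70),):
    d=viewer.read_camera(n);ims.append(cv2.resize(d["img"][y:y+100,x:x+120,::-1],None,fx=3.3,fy=3.3,interpolation=cv2.INTER_CUBIC))
cv2.imwrite("pics/fin.png",np.hstack(ims))
E
```

```text
(no output)
```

View pics/fin.png

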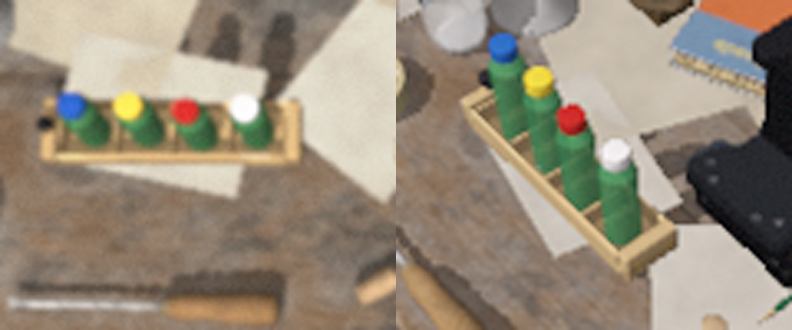

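From the knob end, blue (72,106), yellow (128,106), red (186,110) and white (245,107) all stand upright, one to a pocket, in reversed order.

```bash
python3 -c "
from cell import env
print(env.sign_off())"
```

```text
the job is handed in; nothing more can be done
None
```

All four bottles stand upright in the pale crate in reverse order (blue, yellow, red, white from the knob end), and I handed the job in at about 44 s; the sign-off gave no verdict.

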